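# Nest the desk caddy and stow the full clip canister

### The arm

A 6-joint arm with a two-finger parallel gripper is mounted at the origin on the work surface. World frame = base frame: x ahead of the robot, y to its left, z up, the work surface at z = 0. Lengths are in m, angles in rad, forces in N, time in s.
With the tool pointing down it reaches from about 0.3 to 0.875 m from the base axis. Payload 6.4 kg.
Tool frame: the origin (TCP) lies between the finger pads; the fingertips stand 25 mm ahead of it and the grasp point (between the pads) lies 6 mm ahead of it; z points along the fingers, y is the line along which they close (so a half turn about z gives the same grasp; the last joint's range is limited). The gripper opens to 85 mm and grips with 20 to 120 N. Pads are 22 mm wide; open, the fingers measure 114 mm over their backs; the gripper's body (76 mm by 85 mm) begins 54 mm behind the grasp point. The pads swing forward as they close: fully open they stand 13 mm farther back than shut.
Start: joints at [-1.38, 0.181, 1.607, -0, 1.354, -0.206], TCP at [0.222, -0.53, 0.256] pointing down, gripper open.
Joint ranges: [-2.99, 2.99], [-0.89, 2.07], [0.3, 2.58], [-1.14, 4.28], [0, 2.63], [-3.12, 3.12]. Speed limits (rad/s): [2.57, 2.57, 3.01, 3.14, 3.14, 3.14].

### API

Orientations are given as a unit quaternion [w, x, y, z].
In Python, from bench import ctrl gives the robot as it stands.
- The arm moves only by the tool servo_tool, never from a script. Its argument "series" is text: rows parted by semicolons, each of 7 numbers parted by spaces: the gripper command: -1 is fully open, 1 is shut, values between are in proportion, then the shift along the tool's x, y, z in m, then the turn, a rotation vector about the tool's x, y, z in degrees. A call has 1 to 12 rows; each row is the pose to reach, as a shift and turn from the pose commanded when the call began, along the tool's axes at that moment; what a row does not reach only later rows make up. A row lasts 1/12 s, in which the tool goes at most 41.7 mm and 7.16 degrees, less where a joint would pass 70% of its speed; a pose out of reach is approached as far as the arm can. A call with a gripper value outside its range is refused whole. The fingers move at their own pace and stop on an object; the grip force is fixed at half the most. Time passes only in rows, so rows that repeat a pose let the fingers close. It gives the time, the measured TCP pose, the force, the opening and the grip force at its end, in the units of the state.
- ctrl.get_obs(): the state, without advancing time (a new reading comes with each control period).
- ctrl.camera(name): name is "side" or "top"; returns a dict with "img" (420x560x3 uint8, red, green, blue), "z_map" (420x560 float32, m along the optical axis (not along the pixel's ray), 0 where there is no reading), "fovy" (degrees; the focal length in pixels is half the picture's height over the tangent of half this angle, whatever the lens; pixels are square), "cx", "cy" (the principal point, pixels), "extrinsics" (4x4, takes a point from camera to world coordinates). Camera axes: x right, y down, z forward; pixel columns grow to the right and rows downward; lengths in m; the calibration is good to about 2 mm. A picture is of the moment at which its call begins.
- ctrl.hand_in(): hands the job in; it is judged then, once.
The state is a dict: "time_s": time; "q": joint angles; "dq": joint speeds; "joint_efforts": joint torques, N m; "eef_pos": TCP position; "eef_rot": TCP orientation; "wrist_force": force on the tool from outside, world axes, zero at the start; "torque": the same for the moment, N m; "opening": opening from 0.0 (shut) to 1.0 (fully open); "grasp_force": force on a finger pad.
Only numpy, scipy, OpenCV 4.12 (cv2) and the standard library are available. Lean on these libraries where they do the work, as an engineer would, in place of code of your own. Each camera call takes 0.05 s, during which the arm holds its last target. There are 200 camera calls.

### The job

Fill the sloped desk caddy, largest first: set the medium square box right down inside the large box on the stand, then the small box right down inside the medium one. Last, find by lifting which of the two identical canisters is full of paper clips and put it, upright along the boxes, right down in the small box; lower things in rather than dropping them. Leave the empty canister standing upright on the desk, and do not disturb the calculator, paperweight and mug.

Things in the scene. Friction and masses are not known exactly. Their poses are not given: they have to be found in the camera images.
- tray: The large grey open square box, fixed on a sloped light-wood stand on the desk. Outside 76 x 76, height 46; inside 70 x 70; walls 3, floor 4. Its mouth leans 28 degrees (0.489 rad) from straight up, towards the robot's left or ahead-left: origin at the centre of its underside (52 above the desk), z points square out of its mouth, x and y run along its sides, y is level.
- medium_mid (a point): The medium grey open square box, loose, standing upright on the desk mouth up. Outside 66 x 66, height 70, walls 3, floor 4, inside 60 x 60; 70 g. This point is its centre (35 above its underside, on its axis); z points out of its mouth, x and y square to its sides. Nested, its top 27 stand clear of the large box, so hold it near its top. Boxes nested on the slope may lean a few degrees in their play (about 2 to each side).
- small_mid (a point): The small grey open square box, loose, standing upright on the desk mouth up; narrower and taller than the medium one. Outside 56 x 56, height 92, walls 3, floor 4, inside 50 x 50; 70 g. This point is its centre (46 above its underside, on its axis); z points out of its mouth, x and y square to its sides. Nested, its top 26 stand clear of the medium box, so hold it near its top.
- can_p_mid (a point): One of two closed steel canisters that look alike: upright cylinder, diameter 44, height 114, standing on the desk. Exactly one of the two, at a random place, is full of paper clips (about 290 to 390 g); the other is empty (about 60 to 80 g). This point is its centre, 57 above its underside; z runs up its axis. In the small box its top 26 stand clear, so hold it near its top.
- can_q_mid (a point): One of two closed steel canisters that look alike: upright cylinder, diameter 44, height 114, standing on the desk. Exactly one of the two, at a random place, is full of paper clips (about 290 to 390 g); the other is empty (about 60 to 80 g). This point is its centre, 57 above its underside; z runs up its axis. In the small box its top 26 stand clear, so hold it near its top.
- calculator: Bystander: black desk calculator, 80 x 120 x 22, flat on the desk; origin at the centre of its underside.
- paperweight: Bystander: round black paperweight, diameter 84, height 28; origin at the centre of its underside.
- mug: Bystander: white mug, diameter 80, height 90; origin at the centre of its underside.
There are look-alikes about, which are no part of the job. What is shaped like the part that bears small_mid but turquoise is not meant.

How it is judged:
By the outcome, as a careful person would: the job done as asked, in the order asked, and still so for the second after the job is handed in, with the robot touching nothing.
It also fails if it takes over 72 s, if anything falls off the work surface, if the arm or the gripper's body presses on something with over 40 N, if the wrist force passes 120 N, or if a joint passes its speed limit or range.

## Working session

There is one attempt and no reset: what is moved stays moved. The work goes in short steps, Python scripts to look and compute and a tool call to move; the robot and the scene stay as the last step left them, time stands still between calls to the robot, and variables do not carry over. Pictures are saved under pics/ and viewed, at most 10 in all, crops included, and the job is handed in when it is done.

Besides the shell and the picture viewer there is one more tool, called after "Emit:" in YAML: its name, and indented under it one key for each argument. servo_tool: Moves the arm, as the interface text tells. Its arguments: {"type":"object","properties":{"series":{"type":"string"}},"required":["series"]}

```bash
ls; mkdir -p pics
cat > h.py <<'E'
import numpy as np,cv2
from bench import ctrl
def cam(n):
    c=ctrl.camera(n);im=c['img'];z=c['z_map'];f=im.shape[0]/2/np.tan(np.radians(c['fovy'])/2)
    v,u=np.mgrid[:z.shape[0],:z.shape[1]]
    P=np.stack([(u-c['cx'])/f*z,(v-c['cy'])/f*z,z],-1)
    E=np.array(c['extrinsics']);W=P@E[:3,:3].T+E[:3,3];W[z==0]=np.nan
    return im,W,c
E
python3 - <<'E'
from h import *
for n in('top','side'):
    im,W,c=cam(n);cv2.imwrite(f'pics/{n}0.png',cv2.resize(im[:,:,::-1],(800,600),interpolation=cv2.INTER_CUBIC));np.savez(f'{n}0.npz',im=im,W=W)
    print(n,c['fovy'],c['cx'],c['cy'],np.round(c['extrinsics'],3))
print(ctrl.get_obs())
E
```

```text
pics
top 54.88764559496142 272.961000248328 211.12361131725248 [[-0.011 -0.994  0.108  0.427]
 [-1.     0.011 -0.006  0.017]
 [ 0.005 -0.108 -0.994  1.128]
 [ 0.     0.     0.     1.   ]]
side 55.09317582344771 277.2968875110554 205.33436182085876 [[-0.997 -0.048  0.057  0.459]
 [-0.074  0.558 -0.827  0.922]
 [ 0.008 -0.828 -0.56   0.702]
 [ 0.     0.     0.     1.   ]]
{'time_s': 0.1, 'q': array([-1.38030634e+00,  1.81478023e-01,  1.60791312e+00, -8.24998262e-06,
        1.35383408e+00, -2.06304895e-01]), 'dq': array([ 0.00011609, -0.00222531, -0.00355749,  0.00115352, -0.00036372,
        0.00126923]), 'joint_efforts': array([-3.89962206e-04, -4.45881486e+01, -3.52241850e+01, -3.48368103e-04,
        4.10656809e-03, -1.22119138e-05]), 'eef_pos': array([ 0.22213716, -0.52984787,  0.25546542]), 'eef_rot': array([-8.16287144e-04,  9.80383196e-01,  1.97099272e-01,  2.42720158e-06]), 'wrist_force': array([ 0.04284926, -0.73966   , -0.17996266]), 'torque': array([ 0.00231684, -0.01348976,  0.00285813]), 'grasp_force': 0.0, 'opening': 0.9972868450792267}
```

View pics/top0.png

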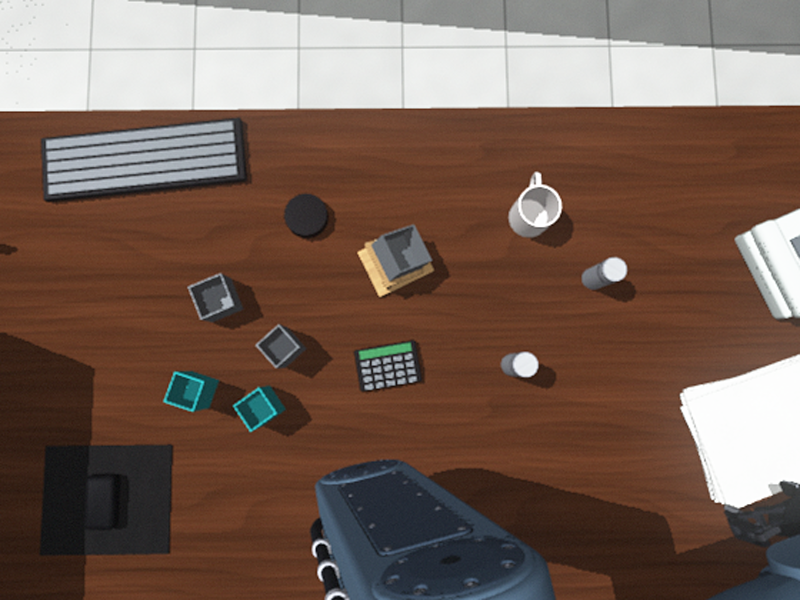

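View pics/side0.png

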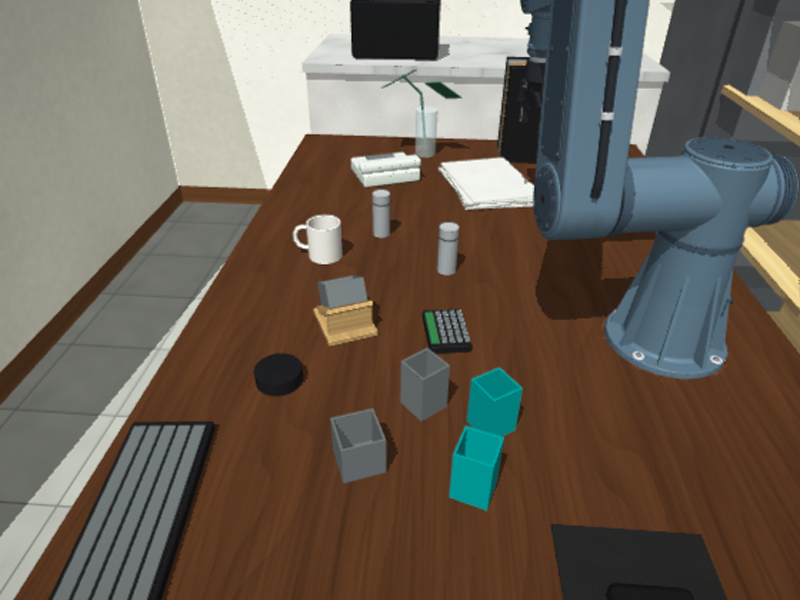

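The top view (800x600 pixels) shows:
- Medium grey box at (214,297) and small grey box at (279,346).
- Turquoise look-alikes at (190,390) and (259,408), not wanted.
- Tray at (403,250).
- Canisters at (520,365) and (607,272).
- Mug (537,208), paperweight (306,215) and calculator (388,366).

In the side view, the taller, narrower grey box at (425,383) is the small one, and the squat box at (358,445) is the medium one.

```bash
cat > m.py <<'E'
from h import *
T=np.load('top0.npz');S=np.load('side0.npz')
s=0.7
def pts(D,box):
    a,b,c,d=[int(k*s) for k in box];return D['W'][b:d,a:c].reshape(-1,3),D['im'][b:d,a:c].reshape(-1,3)
def rect(P):
    r=cv2.minAreaRect(P[:,:2].astype(np.float32)*1000);return np.round(r[0],1),np.round(r[1],1),round(r[2],1)
for nm,tb,sb,h in(('med',(175,260,255,335),(325,400,395,490),.070),('small',(245,315,315,380),(395,340,455,425),.092)):
    for D,b in((T,tb),(S,sb)):
        P,C=pts(D,b);k=(abs(P[:,2]-h)<.005)
        print(nm,'rim',k.sum(),rect(P[k]),np.nanmedian(P[k,2]), 'zmax',np.nanpercentile(P[:,2],99))
for nm,tb,sb in(('can1',(490,335,555,395),(430,210,465,285)),('can2',(570,245,640,305),(365,180,395,245))):
    for D,b in((T,tb),(S,sb)):
        P,C=pts(D,b);k=abs(P[:,2]-.114)<.005
        print(nm,k.sum(),cv2.minEnclosingCircle(P[k,:2].astype(np.float32)*1000),np.nanmedian(P[k,2]))
for D,b in((T,(340,210,450,310)),(S,(305,265,385,345))):
    P,C=pts(D,b)
    sat=C.max(1).astype(int)-C.min(1)
    k=(sat<25)&(P[:,2]>.045)&(P[:,2]<.14);G=P[k];print('tray pts',k.sum(),G.min(0),G.max(0))
    # normals planes via RANSAC
    rng=np.random.default_rng(0);Q=G.copy()
    for i in range(4):
        best=None
        for _ in range(600):
            a=Q[rng.choice(len(Q),3,False)];n=np.cross(a[1]-a[0],a[2]-a[0]);l=np.linalg.norm(n)
            if l<1e-6:continue
            n/=l;m=abs((Q-a[0])@n)<.002
            if best is None or m.sum()>best.sum():best=m
        c=Q[best].mean(0);n=np.linalg.svd(Q[best]-c)[2][2];n*=np.sign(n[2])
        print(' plane',best.sum(),np.round(c,4),np.round(n,3),'tilt',np.degrees(np.arccos(n[2])).round(1),'az',np.degrees(np.arctan2(n[1],n[0])).round(1));Q=Q[~best]
        if len(Q)<40:break
E
python3 m.py
python3 - <<'E'
import numpy as np,cv2
T=cv2.imread('pics/top0.png');S=cv2.imread('pics/side0.png')
a=cv2.resize(T[190:310,330:490],(640,480),interpolation=2)[:,:400];b=cv2.resize(S[255:355,300:400],(400,400),interpolation=2)
b=cv2.copyMakeBorder(b,0,80,0,0,0)
cv2.imwrite('pics/crop1.png',np.hstack([a,b]))
E
```

```text
med rim 137 (array([555.8, 342.8]), array([67.2, 67.5]), 23.4) 0.06842695048701741 zmax 0.07046575316926733
med rim 218 (array([553.9, 343.1]), array([66.4, 68.4]), 22.4) 0.06808648885699348 zmax 0.06951518949353866
small rim 112 (array([461.6, 215.3]), array([56.8, 56.4]), 41.7) 0.09052310968828337 zmax 0.09222941826870334
small rim 155 (array([459.8, 215.5]), array([57.7, 58.8]), 42.7) 0.08987058847488893 zmax 0.09135279583007866
can1 236 ((423.6287841796875, -223.08763122558594), 21.944324493408203) 0.11338975282621822
can1 79 ((418.61016845703125, -221.2647705078125), 23.982255935668945) 0.11243729863366592
can2 223 ((590.6099243164062, -387.80780029296875), 21.811784744262695) 0.11300697215050937
can2 59 ((589.9367065429688, -386.8458251953125), 22.965070724487305) 0.1122186429329406
tray pts 833 [ 0.58203711 -0.06421041  0.04520351] [0.68320228 0.04392289 0.11272336]
 plane 241 [0.6198 0.019  0.0929] [-0.381  0.79   0.48 ] tilt 61.3 az 115.8
 plane 182 [ 0.6503 -0.0395  0.0618] [-0.391  0.792  0.469] tilt 62.0 az 116.3
 plane 147 [ 0.6327 -0.0056  0.0517] [ 0.2   -0.398  0.895] tilt 26.4 az -63.3
 plane 87 [ 0.6676 -0.      0.0768] [-0.894 -0.446  0.03 ] tilt 88.3 az -153.5
tray pts 593 [ 0.58039406 -0.06129982  0.04668101] [0.68334654 0.04607214 0.11079378]
 plane 320 [0.6181 0.0209 0.0891] [-0.392  0.799  0.456] tilt 62.8 az 116.2
 plane 83 [0.6642 0.0088 0.0747] [0.902 0.432 0.005] tilt 89.7 az 25.6
 plane 68 [0.6199 0.0172 0.0898] [-0.401  0.801  0.444] tilt 63.6 az 116.6
 plane 59 [0.6079 0.0207 0.0868] [-0.395  0.798  0.455] tilt 62.9 az 116.3
```

View pics/crop1.png

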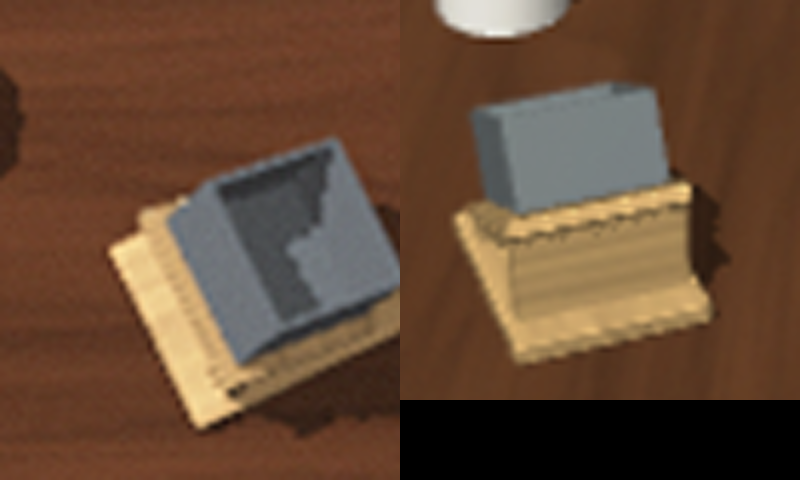

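The crop shows the tray's outer left and back wall face up, and its mouth opens to the right and ahead (-y). The depth planes from both cameras agree. The text says it leans left, so I go by the measurement. Next I fit its pose.

```bash
cat >> h.py <<'E'
from scipy.spatial.transform import Rotation as Ro
AZ=np.radians(-63.8);T28=.489
def trayR(az=AZ):
    u=np.array([np.cos(az),np.sin(az),0]);k=np.array([0,0,1.])
    z=np.sin(T28)*u+np.cos(T28)*k;x=np.cos(T28)*u-np.sin(T28)*k
    return np.stack([x,np.cross(z,x),z],1)
def toolR(yaz=None,tray=False):
    if tray: z=-trayR()[:,2];y=trayR()[:,1]
    else: z=np.array([0,0,-1.]);y=np.array([np.cos(yaz),np.sin(yaz),0])
    return np.stack([np.cross(y,z),y,z],1)
def go(p,R,frm=None):
    "shift (mm, tool axes) and rotvec deg from current (or frm=(p,R)) pose"
    if frm is None:
        o=ctrl.get_obs();q=np.array(o['eef_rot']);frm=(np.array(o['eef_pos']),Ro.from_quat(q[[1,2,3,0]]).as_matrix())
    s=frm[1].T@(np.array(p)-frm[0]);r=Ro.from_matrix(frm[1].T@R).as_rotvec(degrees=True)
    print('shift',np.round(s,4),'rot',np.round(r,1))
    return (np.array(p),R)
E
python3 - <<'E'
from h import *
R=None
from scipy.optimize import least_squares
s=.7;G=[]
for n,b in(('top',(340,210,450,310)),('side',(305,265,385,345))):
    D=np.load(n+'0.npz');a,bb,c,d=[int(k*s) for k in b];P=D['W'][bb:d,a:c].reshape(-1,3);C=D['im'][bb:d,a:c].reshape(-1,3)
    k=(C.max(1).astype(int)-C.min(1)<25)&(P[:,2]>.045)&(P[:,2]<.14);G.append(P[k])
def sdf(L):
    def box(L,c,h):
        q=abs(L-c)-h;return np.linalg.norm(np.maximum(q,0),axis=1)+np.minimum(q.max(1),0)
    return np.maximum(box(L,[0,0,.023],np.array([.038,.038,.023])),-box(L,[0,0,.054],np.array([.035,.035,.05])))
for P in(*G,np.vstack(G)):
    f=lambda v:sdf((P-v[:3])@trayR(v[3]))
    r=least_squares(f,[.63,-.01,.052,AZ],loss='soft_l1',f_scale=.0015,x_scale=[.01,.01,.01,.1]);print(np.round(r.x[:3],4),np.degrees(r.x[3]).round(1),np.abs(r.fun).mean())
print('to medium hover');f=go([.555,.343,.14],toolR(np.radians(23)));go([.555,.343,.070],f[1],f)
E
```

```text
[ 0.6265 -0.0013  0.0538] -64.9 0.0007999950930562346
[0.6262 0.0007 0.0519] -64.7 0.0008201524165962684
[ 6.263e-01 -5.000e-04  5.350e-02] -64.7 0.0008641018387467723
to medium hover
shift [ 0.6443 -0.6762  0.1168] rot [ -0.1  -0.1 -90.3]
shift [0.   0.   0.07] rot [0. 0. 0.]
```

```bash
sed -i 's/-63.8/-64.7/; s/^T28/O=np.array([.6265,-.0003,.0525]);T28/; s/;T28=.489/\nT28=.489/' h.py; sed -n 8,14p h.py
```

```text
return im,W,c
from scipy.spatial.transform import Rotation as Ro
AZ=np.radians(-64.7)
T28=.489
def trayR(az=AZ):
    u=np.array([np.cos(az),np.sin(az),0]);k=np.array([0,0,1.])
    z=np.sin(T28)*u+np.cos(T28)*k;x=np.cos(T28)*u-np.sin(T28)*k
```

Emit:
servo_tool:
  series: "-1 .323 -.338 .03 0 0 -80;-1 .323 -.338 .03 0 0 -80;-1 .323 -.338 .03 0 0 -80;-1 .323 -.338 .03 0 0 -80;-1 .323 -.338 .03 0 0 -80;-1 .323 -.338 .03 0 0 -80;-1 .323 -.338 .03 0 0 -80;-1 .323 -.338 .03 0 0 -80;-1 .323 -.338 .03 0 0 -80;-1 .323 -.338 .03 0 0 -80;-1 .323 -.338 .03 0 0 -80;-1 .323 -.338 .03 0 0 -80"

```text
time_s: 1.1
eef_pos: [0.3899, -0.0886, 0.2256]
eef_rot: [-0.001, 0.62, 0.785, 0.001]
wrist_force: [0.1, 0.4, 0.3]
opening: 1.004
grasp_force: 0.0
```

```bash
echo 'O=np.array([.6265,-.0003,.0525])'>>h.py
python3 -c "
from h import *
go([.555,.343,.15],toolR(np.radians(23)))"
```

```text
shift [0.3816 0.2604 0.0767] rot [ 0.  -0.1 -9.6]
```

Emit:
servo_tool:
  series: "-1 .382 .26 .03 0 0 -9.6;-1 .382 .26 .03 0 0 -9.6;-1 .382 .26 .03 0 0 -9.6;-1 .382 .26 .03 0 0 -9.6;-1 .382 .26 .04 0 0 -9.6;-1 .382 .26 .05 0 0 -9.6;-1 .382 .26 .06 0 0 -9.6;-1 .382 .26 .07 0 0 -9.6;-1 .382 .26 .077 0 0 -9.6;-1 .382 .26 .077 0 0 -9.6;-1 .382 .26 .077 0 0 -9.6;-1 .382 .26 .077 0 0 -9.6"

```text
time_s: 2.1
eef_pos: [0.5584, 0.3404, 0.1462]
eef_rot: [-0.001, 0.556, 0.831, -0.001]
wrist_force: [-1.4, -0.9, -0.1]
opening: 0.998
grasp_force: 0.0
```

Run:
```python
from h import *
f=go([.555,.343,.07],toolR(np.radians(23)))
im,W,c=cam('side')
cv2.imwrite('pics/s1.png',cv2.resize(im[220:360,190:350,::-1],(640,560),interpolation=2))
```

```text
shift [ 0.0036 -0.002   0.0762] rot [-0.1 -0.1 -0.5]
```

View pics/s1.png

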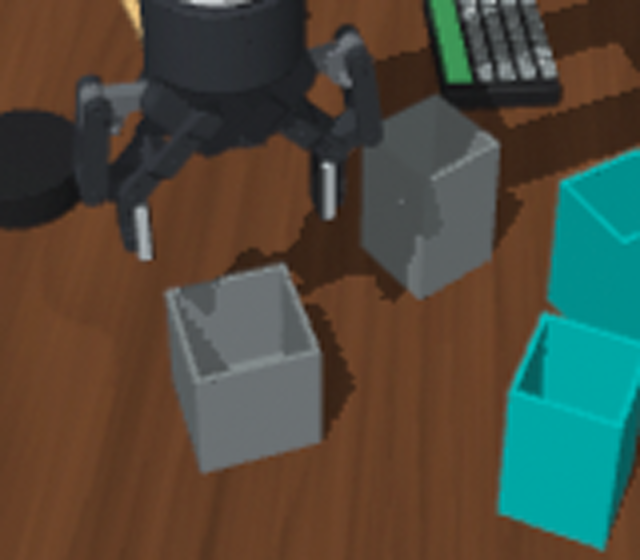

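The crop shows the open fingers over the medium box: pad tips at crop (145,255) and (328,215), closing axis parallel to a box side. I descend and close.

Emit:
servo_tool:
  series: "-1 .002 -.001 .03 0 0 0;-1 .002 -.001 .06 0 0 0;-1 .002 -.001 .072 0 0 0;-1 .002 -.001 .072 0 0 0;-1 .002 -.001 .072 0 0 0;1 .002 -.001 .072 0 0 0;1 .002 -.001 .072 0 0 0;1 .002 -.001 .072 0 0 0;1 .002 -.001 .072 0 0 0;1 .002 -.001 .072 0 0 0;1 .002 -.001 .072 0 0 0;1 .002 -.001 .072 0 0 0"

```text
time_s: 3.15
eef_pos: [0.5589, 0.3379, 0.0803]
eef_rot: [0.001, 0.557, 0.831, 0.002]
wrist_force: [-2.2, -1.1, 7.5]
opening: 0.751
grasp_force: 66.7
```

Run:
```python
from h import *
im,W,c=cam('side')
cv2.imwrite('pics/s2.png',cv2.resize(im[220:360,190:350,::-1],(640,560),interpolation=2))
o=ctrl.get_obs();print(o['eef_pos'],o['opening'])
```

```text
[0.55886921 0.33792085 0.08026869] 0.7486912363661183
```

View pics/s2.png

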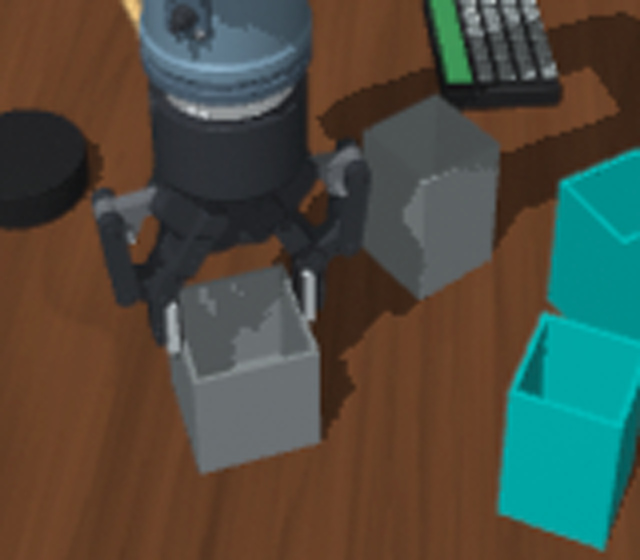

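The pads hold the medium box near mid-side at crop (173,330) and (308,295), overlapping the rim by about 12 mm. I lift it and go above the tray.

```bash
cat >> h.py <<'E'
from scipy.optimize import least_squares
def sdf(L,w,h,t=.003):
    def box(L,c,s):
        q=abs(L-c)-s;return np.linalg.norm(np.maximum(q,0),axis=1)+np.minimum(q.max(1),0)
    i=w/2-t
    return np.maximum(box(L,[0,0,h/2],np.array([w/2,w/2,h/2])),-box(L,[0,0,h/2+.004],np.array([i,i,h/2])))
def fitbox(w,h,p0,R0,save=None,zmin=.02,excl=True):
    "fit open box pose (underside centre, rot) from both cameras near initial guess; report vs guess frame"
    Ps=[]
    for n in('top','side'):
        im,W,c=cam(n)
        if save:cv2.imwrite(f'pics/{save}_{n}.png',im[:,:,::-1])
        P=W.reshape(-1,3);C=im.reshape(-1,3).astype(int);L=(P-p0)@R0
        k=(C.max(1)-C.min(1)<25)&(np.abs(L[:,:2]).max(1)<w/2+.012)&(L[:,2]>zmin)&(L[:,2]<h+.006)
        k&=np.abs(sdf(L,w,h))<.010
        Ps.append(P[k])
    for nm,P in zip(('top','side','both'),(*Ps,np.vstack(Ps))):
        if len(P)<60:print(nm,len(P));continue
        f=lambda v:sdf(((P-p0)@R0-v[:3])@Ro.from_rotvec(v[3:]).as_matrix(),w,h)
        r=least_squares(f,np.zeros(6),loss='soft_l1',f_scale=.001,x_scale=[.01]*3+[.1]*3)
        print(nm,len(P),'off mm',np.round(r.x[:3]*1e3,1),'rot deg',np.degrees(r.x[3:]).round(1),'res',np.abs(r.fun).mean().round(4))
    return r.x
E
python3 -c "
from h import *
go(O+trayR()[:,2]*.16,toolR(tray=True))"
```

```text
shift [-0.4137 -0.0616 -0.1136] rot [ 1.  28.  -2.9]
```

Emit:
servo_tool:
  series: "1 0 0 -.04 0 0 0;1 0 0 -.08 0 0 0;1 0 0 -.12 0 0 0;1 -.414 -.062 -.125 1 28 -3;1 -.414 -.062 -.125 1 28 -3;1 -.414 -.062 -.125 1 28 -3;1 -.414 -.062 -.12 1 28 -3;1 -.414 -.062 -.114 1 28 -3;1 -.414 -.062 -.114 1 28 -3;1 -.414 -.062 -.114 1 28 -3;1 -.414 -.062 -.114 1 28 -3;1 -.414 -.062 -.114 1 28 -3"

```text
time_s: 4.2
eef_pos: [0.6473, -0.0289, 0.1937]
eef_rot: [-0.205, 0.519, 0.82, 0.128]
wrist_force: [0.8, -0.4, -1.1]
opening: 0.749
grasp_force: 67.2
```

Emit:
servo_tool:
  series: "1 0 0 0 0 0 0;1 0 0 0 0 0 0;1 0 0 0 0 0 0"

```text
time_s: 4.45
eef_pos: [0.6469, -0.0264, 0.1931]
eef_rot: [-0.205, 0.519, 0.82, 0.128]
wrist_force: [-0.7, 0.7, -0.3]
opening: 0.75
grasp_force: 67.2
```

Run:
```python
from h import *
f=go(O+trayR()[:,2]*.145,toolR(tray=True))
o=ctrl.get_obs();print(o['eef_pos'],o['opening'],o['grasp_force'],o['wrist_force'],o['q'])
R=trayR();q=np.array(o['eef_rot']);Rt=Ro.from_quat(q[[1,2,3,0]]).as_matrix()
Rb=Rt@np.diag([1,-1,-1.]);p=o['eef_pos']-Rb[:,2]*.08
print('guess underside in tray frame',(p-O)@R)
v=fitbox(.066,.070,p,Rb,save='a')
pb=p+Rb@v[:3];print('box in tray frame',(pb-O)@R,Ro.from_matrix(R.T@Rb@Ro.from_rotvec(v[3:]).as_matrix()).as_rotvec(degrees=True))
fitbox(.076,.046,O,R)
a=cv2.imread('pics/a_top.png');b=cv2.imread('pics/a_side.png')
print(a.shape)
cv2.imwrite('pics/a.png',np.hstack([cv2.resize(a[120:240,220:340],(400,400),interpolation=2),cv2.resize(b[120:260,190:330],(400,400),interpolation=2)]))
```

```text
shift [-0.0375 -0.0073 -0.0056] rot [-0.2  0.   0. ]
[ 0.64685113 -0.02644577  0.19313793] 0.7499844374364348 67.22395777702332 [-0.69455797  0.74096086 -0.32995251] [-0.3737362   0.58735369  1.26593804  0.32584832  1.65563397 -0.84945953]
guess underside in tray frame [-0.03749438  0.00690304  0.05934547]
top 794 off mm [7.5 0.4 5.3] rot deg [-0.3 -1.6  0.2] res 0.0007
side 559 off mm [ 8.8 -0.  14.7] rot deg [ 1.6 -0.7  1.1] res 0.001
both 1353 off mm [ 9.5  0.2 15.3] rot deg [ 0.1 -2.   0.2] res 0.0009
box in tray frame [-0.04695923  0.00680949  0.0746698 ] [  -3.07730446   -0.56530689 -179.81360217]
top 99 off mm [ 1.2 -3.  -1.9] rot deg [-4.4 -1.1  0.1] res 0.0006
side 349 off mm [-0.7  0.1 -2.2] rot deg [-0.  -0.2 -0.6] res 0.0009
both 448 off mm [-0.1 -1.2 -0.7] rot deg [-1.9 -1.3 -0.3] res 0.0009
(420, 560, 3)
```

View pics/a.png

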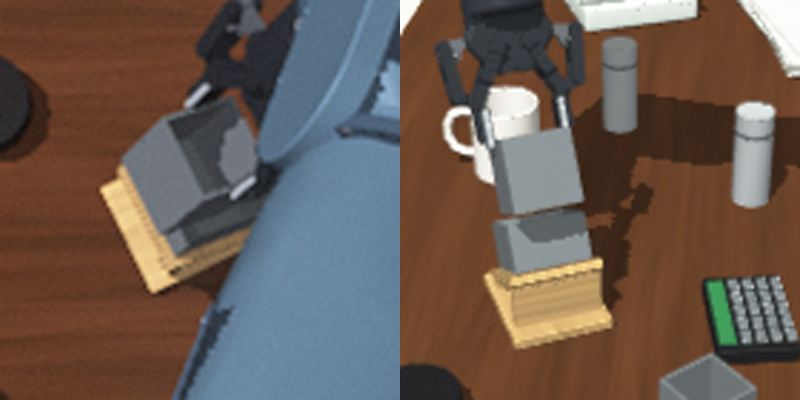

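The view shows the medium box held square above the tray at crop (190,150). It sits several mm uphill, with the far side of the tray visible beside it. I refit from a better starting guess.

```bash
cat >> h.py <<'E'
def where(w,h,tz,ox=0,it=3,hd=True,save=None):
    "held box: tz=TCP above underside; iterate fit; print tray-frame pose"
    o=ctrl.get_obs();q=np.array(o['eef_rot']);Rt=Ro.from_quat(q[[1,2,3,0]]).as_matrix()
    Rb=Rt@np.diag([1,-1,-1.]);p=o['eef_pos']-Rb[:,2]*tz+Rb[:,0]*ox
    fr=[cam(n) for n in('top','side')];R=trayR()
    for i in range(it):
        Ps=[]
        for im,W,c in fr:
            P=W.reshape(-1,3);C=im.reshape(-1,3).astype(int);L=(P-p)@Rb
            m=.012 if i==0 else .006
            k=(C.max(1)-C.min(1)<25)&(np.abs(L[:,:2]).max(1)<w/2+m)&(L[:,2]>-m)&(L[:,2]<h+m)&(np.abs(sdf(L,w,h))<m)
            g=C.sum(1);k&=(g>150)
            Ps.append(P[k])
        P=np.vstack(Ps)
        f=lambda v:sdf(((P-p)@Rb-v[:3])@Ro.from_rotvec(v[3:]).as_matrix(),w,h)
        r=least_squares(f,np.zeros(6),loss='soft_l1',f_scale=.001,x_scale=[.01]*3+[.1]*3);v=r.x
        p=p+Rb@v[:3];Rb=Rb@Ro.from_rotvec(v[3:]).as_matrix()
        print(len(Ps[0]),len(Ps[1]),'res',np.abs(r.fun).mean().round(4),'tray frame mm',((p-O)@R*1e3).round(1),'rot',Ro.from_matrix(R.T@Rb@np.diag([-1,-1,1])).as_rotvec(degrees=True).round(1))
    print('box in tool mm',(Rt.T@(p-o['eef_pos'])*1e3).round(1))
    return p,Rb
E
python3 -c "
from h import *
for tz in(.08,.07,.06): where(.066,.07,tz,.008,it=4)"
```

```text
1076 842 res 0.0011 tray frame mm [-48.2   7.1  59.6] rot [-0.4  2.1 -0.3]
1061 811 res 0.0009 tray frame mm [-48.2   7.   58.5] rot [-0.5  2.1 -0.2]
1059 809 res 0.0008 tray frame mm [-48.3   7.1  57.9] rot [-0.4  2.2 -0.2]
1059 807 res 0.0008 tray frame mm [-48.3   7.1  57.9] rot [-0.4  2.2 -0.2]
box in tool mm [ 9.4 -0.1 80.5]
1098 884 res 0.0015 tray frame mm [-47.4   6.7  61.3] rot [-0.8  1.5  1.2]
1072 818 res 0.0009 tray frame mm [-47.3   6.9  59.4] rot [-0.4  1.4  1.1]
1072 811 res 0.0009 tray frame mm [-47.1   7.   57.7] rot [-0.2  2.   0.1]
1068 810 res 0.0008 tray frame mm [-47.1   7.   57.6] rot [-0.2  1.9  0.1]
box in tool mm [ 8.5 -0.1 80.8]
967 809 res 0.0017 tray frame mm [-45.8   6.7  71.5] rot [-0.8 -0.2  1.3]
949 742 res 0.001 tray frame mm [-45.8   6.7  67.7] rot [-0.6  0.1  1.2]
988 775 res 0.001 tray frame mm [-46.    6.7  63.6] rot [-0.5  0.3  1.1]
1076 814 res 0.0009 tray frame mm [-46.    6.6  59.8] rot [-0.5  0.4  1.1]
box in tool mm [ 7.9 -0.4 78.8]
```

Emit:
servo_tool:
  series: "1 -.02 -.007 0 0 -2 0;1 -.045 -.007 0 0 -2 0;1 -.045 -.007 0 0 -2 0;1 -.045 -.007 0 0 -2 0;1 -.045 -.007 0 0 -2 0;1 -.045 -.007 0 0 -2 0"

```text
time_s: 5.45
eef_pos: [0.6575, -0.0647, 0.1719]
eef_rot: [-0.191, 0.52, 0.824, 0.119]
wrist_force: [-0.7, 0.3, -1.1]
opening: 0.752
grasp_force: 67.2
```

```bash
python3 -c "
from h import *
where(.066,.07,.08,.008,it=4)"
```

```text
1063 789 res 0.0011 tray frame mm [ 1.2 -0.3 59.8] rot [-0.6 -0.9  0.3]
1048 762 res 0.0009 tray frame mm [ 0.8 -0.3 58.5] rot [-0.5 -0.5  0.4]
1046 762 res 0.0009 tray frame mm [ 0.8 -0.4 58.5] rot [-0.6 -0.5  0.4]
1046 762 res 0.0009 tray frame mm [ 0.8 -0.4 58.5] rot [-0.6 -0.5  0.4]
box in tool mm [ 9.  -0.4 80.2]
```

Emit:
servo_tool:
  series: "1 .0005 0 .008 0 0 0;1 .001 0 .016 0 0 0;1 .001 0 .024 0 0 0;1 .0015 0 .032 0 0 0;1 .002 0 .04 0 0 0;1 .002 0 .044 0 0 0;1 .002 0 .044 0 0 0"

```text
time_s: 6.13
eef_pos: [0.6493, -0.0447, 0.1321]
eef_rot: [-0.19, 0.521, 0.824, 0.12]
wrist_force: [6.5, 4.4, -1.8]
opening: 0.747
grasp_force: 68.7
```

```bash
python3 -c "
from h import *
where(.066,.07,.08,.008,it=4)"
```

```text
1136 972 res 0.0021 tray frame mm [-4.   1.5 10.5] rot [ 0.4  2.8 -0. ]
1096 873 res 0.0016 tray frame mm [-4.2  1.6 10.9] rot [ 0.4  3.2 -0. ]
1092 867 res 0.0016 tray frame mm [-4.2  1.4 11.2] rot [ 0.2  3.3 -0. ]
1093 861 res 0.0016 tray frame mm [-4.3  1.4 11.4] rot [ 0.2  3.4 -0. ]
box in tool mm [13.9 -0.1 81.9]
```

```bash
cat >> h.py <<'E'
def st(bx=None):
    o=ctrl.get_obs();q=np.array(o['eef_rot']);Rt=Ro.from_quat(q[[1,2,3,0]]).as_matrix();R=trayR()
    print('tcp tray mm',((o['eef_pos']-O)@R*1e3).round(1),'F tray',(R.T@o['wrist_force']).round(1),'open',o['opening'],'tool tilt',Ro.from_matrix(R.T@Rt@np.diag([-1,1,-1])).as_rotvec(degrees=True).round(1))
    if bx is not None: print('box tray mm',((o['eef_pos']+Rt@(np.array(bx)/1e3)-O)@R*1e3).round(1))
E
python3 -c "
from h import *
st([9,-.4,80.2])"
```

```text
tcp tray mm [ 6.5  1.7 93.8] F tray [ 0.3  8.  -1.7] open 0.7478417215128389 tool tilt [-0.1 -2.   0.1]
box tray mm [ 0.3  1.2 13.3]
```

Emit:
servo_tool:
  series: "1 0 .002 0 0 0 0;1 0 .002 .003 0 0 0;1 0 .002 .006 0 0 0;1 0 .002 .008 0 0 0;1 0 .002 .008 0 0 0"

```text
time_s: 6.65
eef_pos: [0.6483, -0.0417, 0.1249]
eef_rot: [-0.192, 0.521, 0.823, 0.119]
wrist_force: [2.4, 2.3, -1.8]
opening: 0.75
grasp_force: 68.7
```

```bash
python3 -c "
from h import *
st([9,-.4,80.2])"
```

```text
tcp tray mm [ 7.3  2.  85.9] F tray [-0.1  3.2 -2.1] open 0.7504938633265184 tool tilt [-0.3 -2.   0. ]
box tray mm [1.  1.2 5.5]
```

Emit:
servo_tool:
  series: "1 0 .001 .002 0 0 0;1 0 .001 .003 0 0 0;1 0 .001 .003 0 0 0;.3 0 .001 .003 0 0 0;-.3 0 .001 .003 0 0 0;-1 0 .001 .003 0 0 0;-1 0 .001 .003 0 0 0;-1 0 .001 .003 0 0 0;-1 0 .001 -.03 0 0 0;-1 0 .001 -.06 0 0 0;-1 0 .001 -.1 0 0 0;-1 0 .001 -.13 0 0 0"

```text
time_s: 7.65
eef_pos: [0.6747, -0.094, 0.2446]
eef_rot: [-0.191, 0.521, 0.824, 0.118]
wrist_force: [1.6, -0.1, 0.6]
opening: 1.0
grasp_force: 0.0
```

Run:
```python
from h import *
ctrl.get_obs()
print('small');f=go([.461,.2155,.19],toolR(np.radians(42)))
# medium nested fit
R=trayR();p=O+R[:,2]*.004;Rb=R
fr=[cam(n) for n in('top','side')]
for i in range(2):
    Ps=[]
    for im,W,c in fr:
        P=W.reshape(-1,3);C=im.reshape(-1,3).astype(int);L=(P-p)@Rb
        k=(C.max(1)-C.min(1)<25)&(np.abs(L[:,:2]).max(1)<.045)&(L[:,2]>.048)&(L[:,2]<.08)&(np.abs(sdf(L,.066,.07))<.008);Ps.append(P[k])
    P=np.vstack(Ps)
    r=least_squares(lambda v:sdf(((P-p)@Rb-v[:3])@Ro.from_rotvec(v[3:]).as_matrix(),.066,.07),np.zeros(6),loss='soft_l1',f_scale=.001,x_scale=[.01]*3+[.1]*3)
    p=p+Rb@r.x[:3];Rb=Rb@Ro.from_rotvec(r.x[3:]).as_matrix()
    print([len(a) for a in Ps],np.abs(r.fun).mean(),((p-O)@R*1e3).round(1),Ro.from_matrix(R.T@Rb).as_rotvec(degrees=True).round(1))
```

```text
small
shift [ 0.3098 -0.0596  0.2119] rot [  3.5 -25.8 -16.3]
[384, 243] 0.000775836342262428 [0.2 1.  5.6] [ 0.1  1.2 -0.4]
[364, 222] 0.0007822220067506678 [0.2 1.1 5.6] [ 0.1  1.2 -0.5]
```

Medium box seated: tray frame z is about 5 mm, tilt 1°. Now the small box.

Emit:
servo_tool:
  series: "-1 .31 -.06 .212 3.5 -25.8 -16.3;-1 .31 -.06 .212 3.5 -25.8 -16.3;-1 .31 -.06 .212 3.5 -25.8 -16.3;-1 .31 -.06 .212 3.5 -25.8 -16.3;-1 .31 -.06 .212 3.5 -25.8 -16.3;-1 .31 -.06 .212 3.5 -25.8 -16.3;-1 .31 -.06 .212 3.5 -25.8 -16.3;-1 .31 -.06 .212 3.5 -25.8 -16.3;-1 .31 -.06 .212 3.5 -25.8 -16.3;-1 .31 -.06 .212 3.5 -25.8 -16.3;-1 .31 -.06 .212 3.5 -25.8 -16.3;-1 .31 -.06 .212 3.5 -25.8 -16.3"

```text
time_s: 8.75
eef_pos: [0.4599, 0.2165, 0.1877]
eef_rot: [-0.0, 0.406, 0.914, 0.0]
wrist_force: [0.0, -0.1, 0.4]
opening: 1.0
grasp_force: 0.0
```

Run:
```python
from h import *
go([.461,.2155,.094],toolR(np.radians(42)))
```

```text
shift [-0.0015  0.0002  0.0937] rot [-0.  -0.1  0.1]
```

Emit:
servo_tool:
  series: "-1 -.001 0 .035 0 0 0;-1 -.001 0 .07 0 0 0;-1 -.001 0 .094 0 0 0;-1 -.001 0 .094 0 0 0;-1 -.001 0 .094 0 0 0;-1 -.001 0 .094 0 0 0"

```text
time_s: 9.25
eef_pos: [0.4627, 0.2151, 0.0955]
eef_rot: [0.0, 0.408, 0.913, 0.001]
wrist_force: [1.0, 0.1, 0.0]
opening: 0.999
grasp_force: 0.0
```

Emit:
servo_tool:
  series: "1 0 0 0 0 0 0;1 0 0 0 0 0 0;1 0 0 0 0 0 0;1 0 0 0 0 0 0;1 0 0 0 0 0 0;1 0 0 0 0 0 0;1 0 0 0 0 0 0;1 0 0 0 0 0 0"

```text
time_s: 9.92
eef_pos: [0.4621, 0.2158, 0.0961]
eef_rot: [0.001, 0.407, 0.914, 0.001]
wrist_force: [-2.1, -2.6, 7.2]
opening: 0.643
grasp_force: 63.1
```

Run:
```python
from h import *
go(O+trayR()@np.array([0,.001,.195]),toolR(tray=True))
```

```text
shift [-0.3587 -0.0475 -0.1284] rot [-3.9 27.8 16.4]
```

Emit:
servo_tool:
  series: "1 0 0 -.04 0 0 0;1 0 0 -.08 0 0 0;1 0 0 -.12 0 0 0;1 -.04 0 -.16 0 0 0;1 -.359 -.0475 -.16 -4 27.8 16.4;1 -.359 -.0475 -.16 -4 27.8 16.4;1 -.359 -.0475 -.16 -4 27.8 16.4;1 -.359 -.0475 -.16 -4 27.8 16.4;1 -.359 -.0475 -.15 -4 27.8 16.4;1 -.359 -.0475 -.14 -4 27.8 16.4;1 -.359 -.0475 -.13 -4 27.8 16.4;1 -.359 -.0475 -.128 -4 27.8 16.4"

```text
time_s: 10.92
eef_pos: [0.6657, -0.0837, 0.2231]
eef_rot: [-0.204, 0.52, 0.819, 0.129]
wrist_force: [1.2, 0.3, -0.8]
opening: 0.641
grasp_force: 64.2
```

Emit:
servo_tool:
  series: "1 0 0 0 0 0 0;1 0 0 0 0 0 0;1 0 0 0 0 0 0"

```text
time_s: 11.17
eef_pos: [0.6643, -0.0807, 0.2224]
eef_rot: [-0.205, 0.519, 0.819, 0.129]
wrist_force: [0.6, 0.1, -0.2]
opening: 0.64
grasp_force: 64.3
```

Run:
```python
from h import *
where(.056,.092,.096,0,it=4);st([0,0,96])
go(O+trayR()@np.array([0,.001,.195]),toolR(tray=True))
```

```text
1082 880 res 0.0012 tray frame mm [-2.7 -1.2 97.7] rot [-0.7  0.1 -0.2]
1062 839 res 0.0009 tray frame mm [-2.7 -1.5 96.4] rot [-0.9  0.2 -0.2]
1057 833 res 0.0009 tray frame mm [-2.7 -1.5 96.1] rot [-0.9  0.2 -0.2]
1056 833 res 0.0009 tray frame mm [-2.7 -1.5 96.1] rot [-0.9  0.2 -0.2]
box in tool mm [ 1.2 -1.2 95.7]
tcp tray mm [ -2.9   0.3 192.6] F tray [-0.3 -0.5 -0.5] open 0.6425882249512456 tool tilt [-0.  -0.   0.1]
box tray mm [-2.8  0.3 96.6]
shift [-0.0029  0.0007 -0.0024] rot [-0.   0.   0.1]
```

Emit:
servo_tool:
  series: "1 -.0035 .001 0 -.9 0 0;1 -.0035 .001 0 -.9 0 0;1 -.0035 .001 .006 -.9 0 0;1 -.0035 .001 .012 -.9 0 0;1 -.0035 .001 .02 -.9 0 0;1 -.0035 .001 .028 -.9 0 0;1 -.0035 .001 .036 -.9 0 0;1 -.0035 .001 .044 -.9 0 0;1 -.0035 .001 .05 -.9 0 0;1 -.0035 .001 .05 -.9 0 0"

```text
time_s: 12.1
eef_pos: [0.6555, -0.061, 0.1747]
eef_rot: [-0.203, 0.521, 0.818, 0.135]
wrist_force: [-0.3, -0.2, -0.8]
opening: 0.638
grasp_force: 64.3
```

Run:
```python
from h import *
st([1,-1,96]);where(.056,.092,.096,0,it=3)
```

```text
tcp tray mm [  2.    0.3 139.5] F tray [ 0.4 -0.3 -0.7] open 0.63847587946604 tool tilt [ 0.7  0.2 -0.1]
box tray mm [ 0.7  0.5 43.5]
1183 970 res 0.002 tray frame mm [-3.8 -0.4 42. ] rot [-0.5  4.2 -0.5]
1102 878 res 0.0014 tray frame mm [-3.7 -0.5 42.1] rot [-0.6  4.1 -0.4]
1100 878 res 0.0014 tray frame mm [-3.7 -0.6 42.1] rot [-0.7  4.1 -0.4]
box in tool mm [ 5.4 -2.1 97.4]
```

Emit:
servo_tool:
  series: "1 0 0.0003 .006 0 0 0;1 0 .0005 .012 0 0 0;1 0 .0005 .018 0 0 0;1 0 .0005 .024 0 0 0;1 0 .0005 .029 0 0 0;1 0 .0005 .032 0 0 0;1 0 .0005 .032 0 0 0"

```text
time_s: 12.78
eef_pos: [0.6503, -0.0474, 0.1474]
eef_rot: [-0.202, 0.521, 0.818, 0.135]
wrist_force: [-0.0, -0.8, -0.1]
opening: 0.64
grasp_force: 64.3
```

Run:
```python
from h import *
st([1,-1,96])
```

```text
tcp tray mm [  2.1   1.4 108.6] F tray [ 0.7 -0.4  0.3] open 0.6404516295501949 tool tilt [ 0.8  0.1 -0.1]
box tray mm [ 0.9  1.7 12.6]
```

Emit:
servo_tool:
  series: "1 0 0 .002 0 0 0;1 0 0 .004 0 0 0;1 0 0 .005 0 0 0;1 0 0 .005 0 0 0;.3 0 0 .005 0 0 0;-.3 0 0 .005 0 0 0;-1 0 0 .005 0 0 0;-1 0 0 .005 0 0 0;-1 0 0 .005 0 0 0;-1 0 0 -.03 0 0 0;-1 0 0 -.06 0 0 0;-1 0 0 -.1 0 0 0"

```text
time_s: 13.78
eef_pos: [0.6688, -0.0904, 0.2358]
eef_rot: [-0.203, 0.521, 0.818, 0.135]
wrist_force: [0.1, -0.1, 0.8]
opening: 0.996
grasp_force: 0.0
```

```bash
cat >> h.py <<'E'
def nested(w,h,z0,zlo,ret=False):
    R=trayR();p=O+R[:,2]*z0;Rb=R
    fr=[cam(n) for n in('top','side')]
    for i in range(3):
        Ps=[]
        for im,W,c in fr:
            P=W.reshape(-1,3);C=im.reshape(-1,3).astype(int);L=(P-p)@Rb
            k=(C.max(1)-C.min(1)<25)&(np.abs(L[:,:2]).max(1)<w/2+.008)&(L[:,2]>zlo-z0)&(L[:,2]<h+.008)&(np.abs(sdf(L,w,h))<.008);Ps.append(P[k])
        P=np.vstack(Ps)
        r=least_squares(lambda v:sdf(((P-p)@Rb-v[:3])@Ro.from_rotvec(v[3:]).as_matrix(),w,h),np.zeros(6),loss='soft_l1',f_scale=.001,x_scale=[.01]*3+[.1]*3)
        p=p+Rb@r.x[:3];Rb=Rb@Ro.from_rotvec(r.x[3:]).as_matrix()
    print([len(a) for a in Ps],np.abs(r.fun).mean(),'underside',((p-O)@R*1e3).round(1),'rim centre',((p+Rb[:,2]*h-O)@R*1e3).round(1),Ro.from_matrix(R.T@Rb).as_rotvec(degrees=True).round(1))
    return fr
E
python3 - <<'E'
from h import *
fr=nested(.056,.092,.008,.08)
print('can1');f=go([.4225,-.2225,.20],toolR(np.radians(25.3)))
E
```

```text
[266, 124] 0.0007580712655883295 underside [-7.5 -6.7 13.6] rim centre [  5.3   0.4 104.4] [-4.4  8.  -0.2]
can1
shift [-0.0275 -0.2819  0.0286] rot [  1.3 -27.5  -0.3]
```

Emit:
servo_tool:
  series: "-1 0 0 -.04 0 0 0;-1 -.0275 -.282 0 1.3 -27.5 0;-1 -.0275 -.282 .0286 1.3 -27.5 0;-1 -.0275 -.282 .0286 1.3 -27.5 0;-1 -.0275 -.282 .0286 1.3 -27.5 0;-1 -.0275 -.282 .0286 1.3 -27.5 0;-1 -.0275 -.282 .0286 1.3 -27.5 0;-1 -.0275 -.282 .0286 1.3 -27.5 0;-1 -.0275 -.282 .0286 1.3 -27.5 0;-1 -.0275 -.282 .0286 1.3 -27.5 0;-1 -.0275 -.282 .0286 1.3 -27.5 0"

```text
time_s: 14.8
eef_pos: [0.4194, -0.2197, 0.1956]
eef_rot: [-0.006, 0.537, 0.844, -0.001]
wrist_force: [-0.1, -0.1, 0.8]
opening: 0.999
grasp_force: 0.0
```

Run:
```python
from h import *
fr=nested(.056,.092,.008,.08);nested(.066,.07,.004,.05)
go([.4225,-.2225,.12],toolR(np.radians(25.3)))
a,b=[f[0][:,:,::-1] for f in fr]
cv2.imwrite('pics/n.png',np.hstack([cv2.resize(a[120:240,220:340],(400,400),interpolation=2),cv2.resize(b[130:250,190:310],(400,400),interpolation=2)]))
```

```text
[283, 158] 0.0007763703557596662 underside [ 4.3 -8.1 11. ] rim centre [  3.6   0.6 102.5] [-5.4 -0.5 -0.6]
[482, 285] 0.0019164251086437674 underside [-9.1  7.5 20.8] rim centre [ 8.7 -3.3 87.6] [ 8.8 14.9 -1.1]
shift [-0.0047  0.0014  0.0754] rot [-0.5 -0.5 -0.1]
```

View pics/n.png

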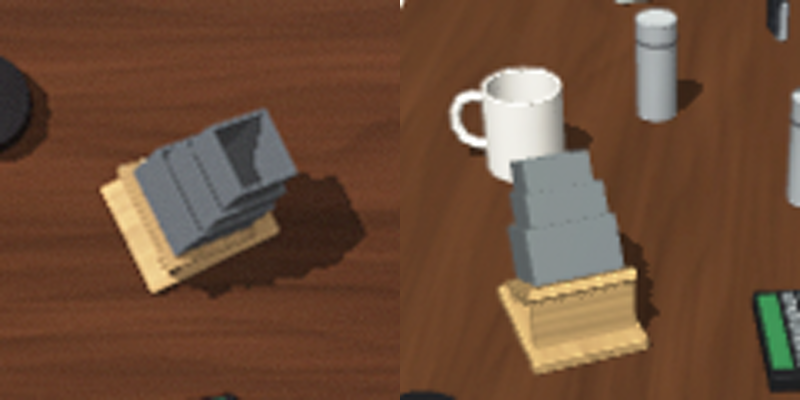

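The crop shows all three boxes nested squarely, with stepped rims at left (240,140) and right (555,170). Now I grasp and lift the nearer canister.

Emit:
servo_tool:
  series: "-1 -.003 .001 .035 -.5 -.5 0;-1 -.003 .001 .07 -.5 -.5 0;-1 -.003 .001 .076 -.5 -.5 0;-1 -.003 .001 .076 -.5 -.5 0;-1 -.003 .001 .076 -.5 -.5 0;1 -.003 .001 .076 -.5 -.5 0;1 -.003 .001 .076 -.5 -.5 0;1 -.003 .001 .076 -.5 -.5 0;1 -.003 .001 .076 -.5 -.5 0;1 -.003 .001 .076 -.5 -.5 0;1 -.003 .001 .076 -.5 -.5 0;1 -.003 .001 .076 -.5 -.5 0"

```text
time_s: 16.0
eef_pos: [0.4211, -0.2221, 0.1206]
eef_rot: [0.001, 0.536, 0.844, -0.0]
wrist_force: [0.0, 0.2, 6.3]
opening: 0.495
grasp_force: 60.2
```

Emit:
servo_tool:
  series: "1 0 0 0 0 0 0;1 0 0 0 0 0 0;1 0 0 -.01 0 0 0;1 0 0 -.02 0 0 0;1 0 0 -.03 0 0 0;1 0 0 -.03 0 0 0;1 0 0 -.03 0 0 0;1 0 0 -.03 0 0 0;1 0 0 -.03 0 0 0"

```text
time_s: 16.75
eef_pos: [0.4198, -0.2209, 0.1485]
eef_rot: [-0.001, 0.536, 0.844, 0.0]
wrist_force: [-0.1, 1.2, -1.2]
opening: 0.489
grasp_force: 60.9
```

Run:
```python
from h import *
o=ctrl.get_obs();print(o['eef_pos'],o['wrist_force'],o['joint_efforts'])
for i in range(1):
  for n in('top','side'):
    im,W,c=cam(n);P=W.reshape(-1,3);k=(abs(P[:,0]-.4225)<.05)&(abs(P[:,1]+.2225)<.05)&(P[:,2]>.008)&(P[:,2]<.11);Q=P[k]
    print(n,k.sum(),np.percentile(Q[:,2],[1,50,99]))
```

```text
[ 0.4197656  -0.22094466  0.14847619] [-0.11595332  1.16123689 -1.21579146] [ 3.92614500e-03 -3.58525550e+01 -3.11460972e+01 -1.28537096e-03
 -6.08756061e-03 -7.98915664e-06]
top 91 [0.02966395 0.06331476 0.10718576]
side 306 [0.02841649 0.07024437 0.1091246 ]
```

Emit:
servo_tool:
  series: "1 0 0 0 0 0 0;1 0 0 0 0 0 0"

```text
time_s: 17.02
eef_pos: [0.4199, -0.2211, 0.1485]
eef_rot: [-0.001, 0.536, 0.844, 0.0]
wrist_force: [-1.2, 0.2, -1.0]
opening: 0.494
grasp_force: 60.9
```

Emit:
servo_tool:
  series: "1 0 0 0 0 0 0;1 0 0 0 0 0 0"

```text
time_s: 17.18
eef_pos: [0.4201, -0.2212, 0.1487]
eef_rot: [-0.001, 0.536, 0.844, 0.0]
wrist_force: [0.5, 0.9, -1.0]
opening: 0.491
grasp_force: 60.9
```

Three readings average about -1 N, so this canister is empty. I set it back down and go to the other one.

Emit:
servo_tool:
  series: "1 0 0 .012 0 0 0;1 0 0 .022 0 0 0;1 0 0 .027 0 0 0;1 0 0 .0285 0 0 0;1 0 0 .0285 0 0 0;.6 0 0 .0285 0 0 0;0 0 0 .0285 0 0 0;-1 0 0 .0285 0 0 0;-1 0 0 .0285 0 0 0;-1 0 0 .0285 0 0 0;-1 0 0 -.01 0 0 0;-1 0 0 -.05 0 0 0"

```text
time_s: 18.18
eef_pos: [0.4183, -0.2196, 0.197]
eef_rot: [-0.004, 0.536, 0.844, 0.001]
wrist_force: [1.7, -1.3, 0.1]
opening: 1.0
grasp_force: 0.0
```

Run:
```python
from h import *
go([.5905,-.3873,.20],toolR(np.radians(25.3-15)))
for n in('top','side'):
    im,W,c=cam(n);P=W.reshape(-1,3);k=(abs(P[:,0]-.4225)<.04)&(abs(P[:,1]+.2225)<.04)&(abs(P[:,2]-.113)<.005)
    print(n,k.sum(),cv2.minEnclosingCircle(P[k,:2].astype(np.float32)*1000) if k.sum() else '')
```

```text
shift [-0.225   0.0846 -0.0051] rot [-0.3 -0.4 14.9]
top 123 ((424.5282287597656, -214.99649047851562), 20.06173324584961)
side 84 ((420.9309997558594, -220.51795959472656), 22.918428421020508)
```

Emit:
servo_tool:
  series: "-1 0 0 -.02 0 0 0;-1 -.225 .085 -.01 -.3 -.4 0;-1 -.225 .085 -.005 -.3 -.4 0;-1 -.225 .085 -.005 -.3 -.4 0;-1 -.225 .085 -.005 -.3 -.4 0;-1 -.225 .085 -.005 -.3 -.4 0;-1 -.225 .085 -.005 -.3 -.4 0;-1 -.225 .085 -.005 -.3 -.4 0;-1 -.225 .085 -.005 -.3 -.4 0"

```text
time_s: 19.03
eef_pos: [0.5928, -0.3893, 0.2008]
eef_rot: [0.002, 0.536, 0.844, 0.001]
wrist_force: [-0.9, -0.1, -0.2]
opening: 1.002
grasp_force: 0.0
```

Run:
```python
from h import *
go([.5905,-.3873,.119],toolR(np.radians(25.3)))
```

```text
shift [ 0.0031 -0.0015  0.0818] rot [ 0.2  0.2 -0.2]
```

Emit:
servo_tool:
  series: "-1 .0025 -.001 .035 0 0 0;-1 .0025 -.001 .07 0 0 0;-1 .0025 -.001 .082 0 0 0;-1 .0025 -.001 .082 0 0 0;-1 .0025 -.001 .082 0 0 0;1 .0025 -.001 .082 0 0 0;1 .0025 -.001 .082 0 0 0;1 .0025 -.001 .082 0 0 0;1 .0025 -.001 .082 0 0 0;1 .0025 -.001 .082 0 0 0;1 .0025 -.001 .082 0 0 0;1 .0025 -.001 .082 0 0 0"

```text
time_s: 20.03
eef_pos: [0.5923, -0.3882, 0.1242]
eef_rot: [0.006, 0.536, 0.844, -0.0]
wrist_force: [-1.0, 0.8, 6.0]
opening: 0.486
grasp_force: 61.3
```

Emit:
servo_tool:
  series: "1 0 0 0 0 0 0;1 0 0 0 0 0 0;1 0 0 -.01 0 0 0;1 0 0 -.025 0 0 0;1 0 0 -.05 0 0 0;1 0 0 -.05 0 0 0;1 0 0 -.05 0 0 0;1 0 0 -.05 0 0 0;1 0 0 -.05 0 0 0"

```text
time_s: 20.78
eef_pos: [0.5902, -0.3863, 0.1698]
eef_rot: [0.002, 0.536, 0.844, 0.001]
wrist_force: [0.7, -0.1, -4.6]
opening: 0.485
grasp_force: 61.5
```

Run:
```python
from h import *
print(ctrl.get_obs()['wrist_force'])
go(O+trayR()@np.array([.002,.001,.26]),toolR(tray=True))
```

```text
[ 0.68458981 -0.07279957 -4.60625324]
shift [ 0.2097  0.1987 -0.1113] rot [ 0.2 28.2 -0.1]
```

Wrist force is -4.6 N, so this is the full one. I carry it over the small box.

Emit:
servo_tool:
  series: "1 0 0 -.04 0 0 0;1 0 0 -.08 0 0 0;1 0 0 -.12 0 0 0;1 0.02 0.02 -.14 0 0 0;1 .05 .05 -.14 0 7 0;1 .08 .075 -.14 0 14 0;1 .11 .1 -.14 0 20 0;1 .14 .13 -.13 0 26 0;1 .17 .16 -.12 0 28 0;1 .19 .18 -.115 0 28 0;1 .2 .195 -.111 0 28 0;1 .21 .199 -.111 0 28 0"

```text
time_s: 21.78
eef_pos: [0.6816, -0.1093, 0.2791]
eef_rot: [-0.202, 0.519, 0.82, 0.13]
wrist_force: [-0.5, -0.3, -3.7]
opening: 0.485
grasp_force: 62.6
```

Emit:
servo_tool:
  series: "1 0 0 0 0 0 0;1 0 0 0 0 0 0;1 0 0 0 0 0 0"

```text
time_s: 22.03
eef_pos: [0.6808, -0.1138, 0.283]
eef_rot: [-0.2, 0.521, 0.82, 0.13]
wrist_force: [-0.6, -0.6, -3.1]
opening: 0.48
grasp_force: 62.6
```

Run:
```python
from h import *
o=ctrl.get_obs();q=np.array(o['eef_rot']);Rt=Ro.from_quat(q[[1,2,3,0]]).as_matrix()
st([0,0,124]);R=trayR();Rb=Rt@np.diag([1,-1,-1.]);p=o['eef_pos']-Rb[:,2]*.124
fr=[cam(n) for n in('top','side')]
for i in range(4):
    m=.015 if i==0 else .006;Ps=[]
    for im,W,c in fr:
        P=W.reshape(-1,3);C=im.reshape(-1,3).astype(int);L=(P-p)@Rb;r=np.hypot(L[:,0],L[:,1])
        k=(C.max(1)-C.min(1)<30)&(abs(r-.022)<m)&(L[:,2]>.005)&(L[:,2]<.09);Ps.append(P[k])
    P=np.vstack(Ps)
    def f(v):
        L=((P-p)@Rb-np.array([v[0],v[1],0]))@Ro.from_rotvec([v[2],v[3],0]).as_matrix();return np.hypot(L[:,0],L[:,1])-.022
    v=least_squares(f,np.zeros(4),loss='soft_l1',f_scale=.001,x_scale=[.01,.01,.1,.1]);x=v.x
    p=p+Rb@[x[0],x[1],0];Rb=Rb@Ro.from_rotvec([x[2],x[3],0]).as_matrix()
    print([len(a) for a in Ps],abs(v.fun).mean().round(4),'underside tray mm',((p-O)@R*1e3).round(1),'axis in tray',(R.T@Rb[:,2]).round(3))
print('in tool',(Rt.T@(p-o['eef_pos'])*1e3).round(1))
a,b=[f[0][:,:,::-1] for f in fr]
cv2.imwrite('pics/c.png',np.hstack([cv2.resize(a[90:230,220:360],(400,400),interpolation=2),cv2.resize(b[90:230,190:330],(400,400),interpolation=2)]))
```

```text
tcp tray mm [  2.8   0.6 262.6] F tray [ 1.8 -0.8 -2.6] open 0.4799449971133036 tool tilt [ 0.4 -0.5 -0.1]
box tray mm [  3.8   1.3 138.6]
[439, 494] 0.0012 underside tray mm [  6.2  -0.7 138.6] axis in tray [-0.017 -0.001  1.   ]
[437, 493] 0.0012 underside tray mm [  6.2  -0.7 138.6] axis in tray [-0.016 -0.001  1.   ]
[437, 493] 0.0012 underside tray mm [  6.2  -0.7 138.6] axis in tray [-0.016 -0.001  1.   ]
[437, 493] 0.0012 underside tray mm [  6.2  -0.7 138.6] axis in tray [-0.016 -0.001  1.   ]
in tool [ -2.4  -2.1 124. ]
```

View pics/c.png

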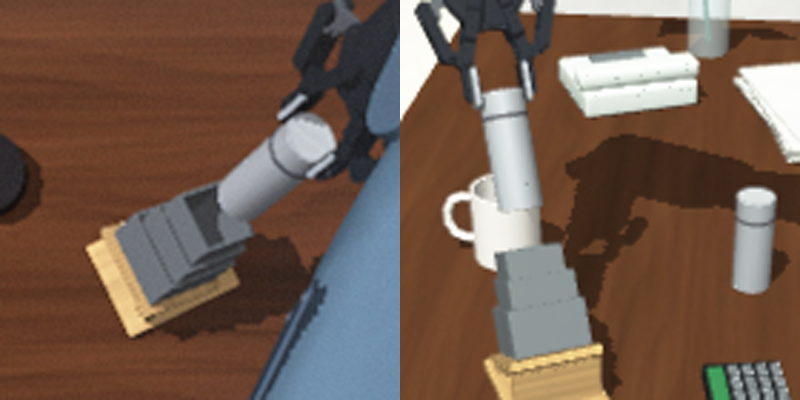

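The view shows the canister hanging in line with the boxes, its foot just above the small box mouth (left crop (235,210)). I lower it in.

Emit:
servo_tool:
  series: "1 -.0025 .001 0 0 2 0;1 -.0025 .001 .008 0 2 0;1 -.0025 .001 .016 0 2 0;1 -.0025 .001 .024 0 2 0;1 -.0025 .001 .032 0 2 0;1 -.0025 .001 .04 0 2 0;1 -.0025 .001 .048 0 2 0;1 -.0025 .001 .055 0 2 0;1 -.0025 .001 .055 0 2 0"

```text
time_s: 22.88
eef_pos: [0.6714, -0.0891, 0.2305]
eef_rot: [-0.216, 0.517, 0.816, 0.139]
wrist_force: [0.1, 0.2, -4.8]
opening: 0.489
grasp_force: 62.6
```

```bash
python3 -c "
from h import *
st([-2.4,-2.1,124])"
```

```text
tcp tray mm [  4.2   2.6 203.9] F tray [ 2.2  0.2 -4.3] open 0.4887196287318812 tool tilt [0.2 1.8 0. ]
box tray mm [ 2.8  0.9 79.9]
```

Emit:
servo_tool:
  series: "1 0 0 .008 0 0 0;1 0 0 .016 0 0 0;1 0 0 .024 0 0 0;1 0 0 .032 0 0 0;1 0 0 .04 0 0 0;1 0 0 .048 0 0 0;1 0 0 .056 0 0 0;1 0 0 .062 0 0 0;1 0 0 .062 0 0 0"

```text
time_s: 23.63
eef_pos: [0.6586, -0.0616, 0.1769]
eef_rot: [-0.216, 0.518, 0.816, 0.139]
wrist_force: [0.9, 0.2, -4.0]
opening: 0.492
grasp_force: 62.6
```

```bash
python3 -c "
from h import *
st([-2.4,-2.1,124])"
```

```text
tcp tray mm [  2.6   2.8 142.2] F tray [ 2.1  0.9 -3.5] open 0.4918313934149808 tool tilt [ 0.2  1.7 -0. ]
box tray mm [ 1.2  1.1 18.2]
```

Emit:
servo_tool:
  series: "1 0 0 .002 0 0 0;1 0 0 .004 0 0 0;1 0 0 .005 0 0 0;1 0 0 .005 0 0 0"

```text
time_s: 23.97
eef_pos: [0.6585, -0.0603, 0.1743]
eef_rot: [-0.215, 0.518, 0.816, 0.139]
wrist_force: [1.4, 0.4, -4.1]
opening: 0.484
grasp_force: 62.6
```

```bash
python3 -c "
from h import *
st([-2.4,-2.1,124])"
```

```text
tcp tray mm [  2.7   3.3 139.4] F tray [ 2.1  1.4 -3.5] open 0.48442893832267225 tool tilt [0.3 1.6 0. ]
box tray mm [ 1.6  1.9 15.3]
```

Emit:
servo_tool:
  series: "1 0 0 .001 0 0 0;1 0 0 .002 0 0 0;1 0 0 .002 0 0 0;1 0 0 .002 0 0 0"

```text
time_s: 24.3
eef_pos: [0.658, -0.0593, 0.1724]
eef_rot: [-0.215, 0.518, 0.816, 0.139]
wrist_force: [0.0, 0.5, -3.6]
opening: 0.486
grasp_force: 62.6
```

```bash
python3 -c "
from h import *
st([-2.4,-2.1,124])"
```

```text
tcp tray mm [  2.7   3.3 137.2] F tray [ 1.3  0.2 -3.3] open 0.48593946038013325 tool tilt [0.3 1.6 0. ]
box tray mm [ 1.5  1.8 13.2]
```

Emit:
servo_tool:
  series: "1 0 0 .001 0 0 0;1 0 0 .002 0 0 0;1 0 0 .002 0 0 0;1 0 0 .002 0 0 0"

```text
time_s: 24.63
eef_pos: [0.658, -0.0591, 0.172]
eef_rot: [-0.214, 0.518, 0.817, 0.139]
wrist_force: [-0.2, -4.2, 5.9]
opening: 0.486
grasp_force: 63.5
```

```bash
python3 -c "
from h import *
st([-2.4,-2.1,124])"
```

```text
tcp tray mm [  2.7   3.4 136.8] F tray [ 0.5 -2.   6.9] open 0.4857874079795669 tool tilt [0.4 1.6 0. ]
box tray mm [ 1.7  2.1 12.8]
```

Contact with the floor: axial force went from -3.3 to +6.9 N at z of about 12.8 mm. I release and withdraw.

Emit:
servo_tool:
  series: "1 0 0 -.001 0 0 0;.6 0 0 -.001 0 0 0;.2 0 0 -.001 0 0 0;-.3 0 0 -.001 0 0 0;-1 0 0 -.001 0 0 0;-1 0 0 -.001 0 0 0;-1 0 0 -.001 0 0 0;-1 0 0 -.03 0 0 0;-1 0 0 -.06 0 0 0;-1 0 0 -.1 0 0 0;-1 0 0 -.14 0 0 0;-1 0 0 -.14 0 0 0"

```text
time_s: 25.63
eef_pos: [0.6893, -0.1253, 0.3007]
eef_rot: [-0.208, 0.518, 0.817, 0.14]
wrist_force: [1.4, 0.6, 1.1]
opening: 0.999
grasp_force: 0.0
```

Emit:
servo_tool:
  series: "-1 0 -.03 -.03 0 0 0;-1 0 -.07 -.05 0 0 0;-1 -.04 -.1 -.05 0 0 0;-1 -.08 -.14 -.05 0 0 0;-1 -.12 -.17 -.05 0 0 0;-1 -.15 -.2 -.05 0 0 0;-1 -.15 -.2 -.05 0 0 0"

```text
time_s: 26.22
eef_pos: [0.5701, -0.3488, 0.259]
eef_rot: [-0.215, 0.518, 0.816, 0.139]
wrist_force: [-0.2, -0.3, -0.1]
opening: 0.997
grasp_force: 0.0
```

Run:
```python
from h import *
a,Wa,_=cam('top');b,Wb,_=cam('side')
R=trayR()
for W in(Wa,Wb):
    L=(W.reshape(-1,3)-O)@R;k=(np.hypot(L[:,0],L[:,1])<.035)&(L[:,2]>.11)&(L[:,2]<.2);print(k.sum(),np.percentile(L[k],[2,50,98],axis=0).round(4).tolist())
T=cv2.resize(a[60:340,120:520,::-1],(400,280));S=cv2.resize(b[110:330,150:350,::-1],(400,440),interpolation=2)
T=cv2.copyMakeBorder(T,0,160,0,0,0);cv2.imwrite('pics/f.png',np.hstack([T,S]))
```

```text
259 [[-0.0123, -0.0177, 0.111], [0.0033, 0.0017, 0.1253], [0.0277, 0.0221, 0.1291]]
95 [[-0.0155, -0.0184, 0.1105], [-0.0087, 0.0049, 0.1183], [0.0069, 0.0223, 0.1265]]
```

View pics/f.png

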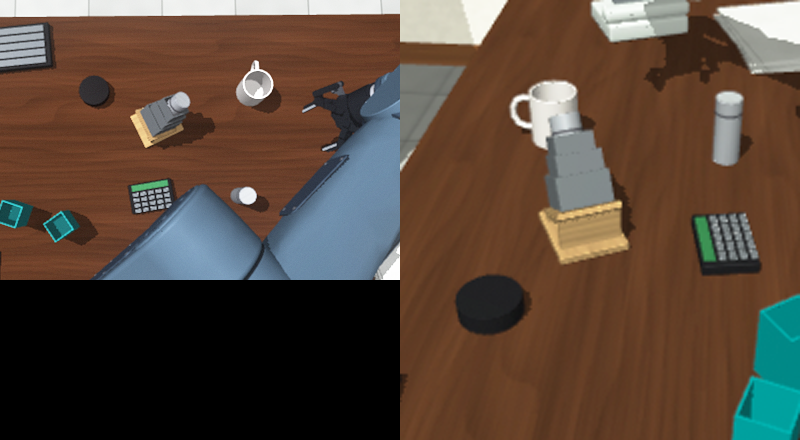

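The nest is complete at left (170,110): the canister top is at 0.126 m along the tray axis, as it should be. The empty canister stands at left (243,195), and the bystanders are where they were. I hand in.

```bash
python3 -c "
from bench import ctrl
print(ctrl.hand_in())"
```

```text
the job is handed in; nothing more can be done
None
```

The job is handed in after about 26 s of robot time: both boxes are nested in order, the full canister is seated in the small box, and the empty one stands upright on the desk. The calculator, paperweight and mug look undisturbed in the final pictures. The tray's mouth leaned ahead-right rather than left as the text said, so I used the measured direction.

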